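Lay a thin glass sample tube in its transport cradle and lock the hasp

TASK

Lay the long capped glass tube gently in the metal transport cradle, lying in both V saddles with its black cap at the hinge end; the glass is thin, so squeeze it with no more than 40 N between the fingers and never knock or press it hard against the cradle. Then swing the hasp bar fully down over the staple, and push the locking pin through the staple loop from either side until its collar is home against the bar. Do not disturb the short tube, the bottle or the beaker, and let go of everything at the end.

Things in the scene. Friction and masses are not known exactly. Their poses are not given: they have to be found in the camera images.
- tube_mid (a point): Centre of the long sample tube: thin amber glass, 36 mm diameter, 110 mm long over all including a black screw cap (33 mm diameter, 22 mm long) at one end, about 0.12 kg. x runs along the tube towards the cap. It starts lying level in one of the two lanes of the grey rack, its axis 40 mm high.
- tube_cap (a point): Centre of the long tube's black cap, 44 mm from the tube's centre along +x of the tube.
- short_tube_mid (a point): Bystander, leave alone: a shorter amber tube with a black cap, 36 mm diameter, 76 mm long, lying in the other lane of the rack; point at its centre, x along it.
- rack: Fixed grey rack, base plate 126 x 140 x 12 mm, origin at the centre of its underside. Two lanes run along its x, centred 35 mm either side of it in y. Each lane has two V saddles, 12 mm long, 46 mm wide, 36 mm high, centred 26 mm either side of the middle (40 mm free between them for the fingers).
- cradle: Fixed metal transport cradle, base plate 200 (x) x 84 (y) x 12 mm, origin at the centre of its underside, z up. Along its x axis: hinge at +80 mm, staple at -80 mm, two V saddles (12 mm long, 46 mm wide, 36 mm high) at +32 and -32 mm, 52 mm free between them for the fingers; end stops, 36 mm high, with inner faces at +61 and -61 mm.
- cradle_seat (a point): Where the tube's centre lies when seated: on the cradle's axis midway between the saddles, 40 mm above its underside. The tube then lies along the cradle's x, cap towards +x (the hinge end), and the closed bar passes 6 mm above it.
- bar_hinge (a point): Axis of the hasp bar's hinge (runs along the cradle's y), at x = +80, y = 0, z = 67 mm in the cradle's frame; its axes are the cradle's.
- bar_tab (a point): Grip point near the free end of the hasp bar, on its centre line, 200 mm from the hinge axis, 17 mm from the end. The bar is flat steel, 30 mm wide (along the hinge axis), 6 mm thick, 217 mm long, with a 46 x 14 mm slot for the staple, 137 to 183 mm from the hinge. It can be pinched by its two long edges from above all the way round.
- bar (a joint): Angle of the hasp bar, rad: 0 = fully down (level over the tube, staple through its slot), 1.57 = upright, more = leaning back past the hinge; stops at 0 and 2.0. A stiff hinge (0.25 N m friction): it stays where it is left. It starts about upright (1.46 to 1.9), at times leaning slightly over the cap end of the tube's place.
- staple_loop (a point): Middle of the staple loop's opening above the closed bar: x = -80, y = 0, z = 84 mm in the cradle's frame; its axes are the cradle's. The loop is open along the cradle's y, 22 mm wide (x) and 28 mm high, from 70 mm (top of the closed bar) to 98 mm above the underside; the staple is 8 mm thick (y), 32 mm wide over all (x), its top at 103 mm.
- pin_grip (a point): Centre of the loose locking pin's grip, a black block 40 mm long, 18 mm wide, 22 mm high. x points along the pin to its tip. The pin is 120 mm long, about 0.07 kg. The front face of its collar (26 mm diameter, 5 mm thick) is 26 mm from this point along +x; from there a 10 mm steel shaft runs 75 mm to the tip.
- pin_tip (a point): Tip of the locking pin, 101 mm from the grip point along the pin's x. When the pin is home the collar's front face meets the long edge of the bar, 15 mm from the bar's centre line; the shaft rests on the bar, its axis 75 mm above the cradle's underside.
- stand: Fixed grey stand that holds the pin level by its shaft, in two 12 mm wide notches open at the top; base plate 80 x 50 x 10 mm, posts 52 mm high; origin at the centre of its underside. The pin lies along its x with the tip towards +x, its axis 47 mm high; the grip stands out past the base plate at -x with nothing under it.
- bottle: Bystander, leave alone: capped reagent bottle, 64 mm diameter, 150 mm high, standing; origin at the centre of its underside.
- beaker: Bystander, leave alone: glass beaker, 64 mm diameter, 85 mm high, standing; origin at the centre of its underside.
Things that resemble listed ones, but are neither listed nor needed, are in the scene too. Leave any pink look-alike of the part that bears pin_grip alone. What is shaped like the part that bears tube_mid but purple is not meant.

How it is judged:
By the outcome, as a careful person would: the job done as asked, in the order asked, and still so for the second after the job is handed in, with the robot touching nothing.
It also fails if it takes over 72 s, if anything falls off the work surface, if the arm or the gripper's body presses on something with over 40 N, if the wrist force passes 120 N, or if a joint passes its speed limit or range.

ROBOT

A 6-joint arm with a two-finger parallel gripper is mounted at the origin on the work surface. World frame = base frame: x ahead of the robot, y to its left, z up, the work surface at z = 0. Lengths are in m, angles in rad, forces in N, time in s.
With the tool pointing down it reaches from about 0.225 to 0.875 m from the base axis. Payload 3.4 kg.
Tool frame: the origin (TCP) lies at the very end of the fingers, on their centre line; the grasp point (between the pads) lies 19 mm behind it; z points along the fingers, y is the direction in which the jaws open and shut (so a half turn about z gives the same grasp; the last joint's range is limited). The gripper opens to 85 mm and grips with 20 to 120 N. Pads are 22 mm wide; open, the fingers measure 114 mm over their backs; the gripper's body (76 mm by 85 mm) begins 54 mm behind the grasp point. The pads swing forward as they close: fully open they stand 13 mm farther back than shut.
Start: joints at [1.074, 0.276, 1.505, -0, 1.361, -0.121], TCP at [0.211, 0.535, 0.231] pointing down, gripper open.
Joint ranges: [-2.89, 2.89], [-0.75, 2.08], [0.22, 2.7], [-1.18, 4.32], [0.11, 2.71], [-2.7, 2.7]. Speed limits (rad/s): [2.57, 2.57, 3.14, 3.14, 3.14, 3.14].

INTERFACE

Orientations are given as a unit quaternion [w, x, y, z].
In Python, from rig import manip gives the robot as it stands. The module is installed in compiled form; this text tells all that it offers.
- The arm moves only by the tool carry_out, never from a script. Its argument "moves" is one flat list of numbers, 5 for each row, row after row: the opening in per cent of the stroke, from 0 (shut) to 100 (fully open), then the shift along the world's x, y, z in cm, then the turn about the world's z in rad. A call has exactly 10 rows; each row shifts and turns the commanded pose from where the row before left it; what a row does not reach is not made up. A row lasts 1/10 s, in which the tool goes at most 50 mm and 8.59 degrees, less where a joint would pass 70% of its speed; a pose out of reach is approached as far as the arm can. A call is refused whole if a number of a shift passes 5 or a number of a turn 0.15, either way. A call with a gripper value outside its range is refused whole. The fingers move at their own pace and stop on an object; "squeeze" is the grip in N (left out, the last holds). Time passes only in rows, so rows that do not move let the fingers close, or fill a call up. It gives the time, the measured TCP pose, the force and the opening at its end, in the units of the state.
- manip.get_state(): the state, without advancing time (a new reading comes with each control period).
- manip.get_image(name): name is "scene" or "side" or "wrist"; returns the picture (384x512x3 uint8, red, green, blue); there is no depth.
- manip.camera_info(name): a dict with "fov_y" (degrees; the focal length in pixels is half the picture's height over the tangent of half this angle, whatever the lens; pixels are square), "cx", "cy" (the principal point, pixels), "rvec" (rotation vector, rad) and "tvec" (3), from world to camera coordinates, as OpenCV has them; the wrist camera has in their place "hand_eye" (4x4, takes a point from camera to tool coordinates, whose origin is the TCP and whose axes are the flange's). Camera axes: x right, y down, z forward; pixel columns grow to the right and rows downward; lengths in m; the calibration is good to about 2 mm. A picture is of the moment at which its call begins: read the wrist's pose just before it. camera_info takes no time and is no camera call.
- manip.sign_off(): hands the job in, once; it reports no verdict.
The state is a dict: "clock": time; "qpos": joint angles; "qd": joint speeds; "effort": joint torques, N m; "position": TCP position; "ee_rot": TCP orientation; "contact_force": force on the tool from outside, world axes, zero at the start; "moment": the same for the moment, N m; "width": finger opening in m.
Only numpy, scipy, OpenCV 4.12 (cv2) and the standard library are available. Lean on these libraries where they do the work, as an engineer would, in place of code of your own. Each camera call takes 0.05 s, during which the arm holds its last target. There are 200 camera calls.

## Working session

There is one attempt and no reset: what is moved stays moved. The work goes in short steps, Python scripts to look and compute and a tool call to move; the robot and the scene stay as the last step left them, time stands still between calls to the robot, and variables do not carry over. Pictures are saved under pics/ and viewed, about 8 in all and at most 12, crops included, and the job is handed in when it is done.

Besides the shell and the picture viewer there is one more tool, called after "Emit:" as name(argument=value, ...) on one line, values as JSON. carry_out: Moves the arm, as the interface text tells. Its arguments: {"type":"object","properties":{"moves":{"type":"array","items":{"type":"number"}},"squeeze":{"type":"number"}},"required":["moves"]}

```bash
mkdir -p pics; cat > h.py <<'E'
import numpy as np, cv2
from rig import manip
from scipy.spatial.transform import Rotation as R
def cam(name, st=None):
    i=manip.camera_info(name); f=192/np.tan(np.radians(i["fov_y"])/2)
    K=np.array([[f,0,i["cx"]],[0,f,i["cy"]],[0,0,1]])
    if "rvec" in i:
        Rm=cv2.Rodrigues(np.array(i["rvec"],float))[0]; t=np.array(i["tvec"],float).ravel()
    else:
        st=st or manip.get_state(); q=st["ee_rot"]; Rt=R.from_quat([q[1],q[2],q[3],q[0]]).as_matrix()
        H=np.array(i["hand_eye"]); Rc=Rt@H[:3,:3]; c=Rt@H[:3,3]+np.array(st["position"]); Rm=Rc.T; t=-Rc.T@c
    return K,Rm,t,i
def ray(C,u,v):
    K,Rm,t,_=C; d=Rm.T@np.linalg.inv(K)@np.array([u,v,1.]); return -Rm.T@t,d
def atz(C,u,v,z):
    o,d=ray(C,u,v); return o+d*(z-o[2])/d[2]
def proj(C,p):
    K,Rm,t,_=C; q=(K@(Rm@np.atleast_2d(p).T+t[:,None])).T; return q[:,:2]/q[:,2:]
def tri(C1,p1,C2,p2):
    a=cv2.triangulatePoints(C1[0]@np.c_[C1[1],C1[2]],C2[0]@np.c_[C2[1],C2[2]],np.array(p1,float),np.array(p2,float)); return (a[:3]/a[3]).ravel()
def snap(name,fn):
    st=manip.get_state(); im=manip.get_image(name); cv2.imwrite("pics/"+fn,im[:,:,::-1]); return cam(name,st),im
E
python3 - <<'E'
from h import *
np.set_printoptions(precision=4,suppress=True)
for n in("scene","side","wrist"):
    C,_=snap(n,n+"0.png"); print(n,C[3],"pos",-C[1].T@C[2])
print(manip.get_state())
a=[cv2.imread(f"pics/{n}0.png") for n in("scene","side")]
E
```

```text
scene {'fov_y': 47.50453547965821, 'cx': 257.44142878148756, 'cy': 195.5161140533394, 'rvec': array([ 2.1383,  1.4516, -0.4643]), 'tvec': array([-0.2219, -0.4056,  1.5166])} pos [ 1.21   -0.2468  0.9944]
side {'fov_y': 45.224574391124115, 'cx': 258.028359974253, 'cy': 187.21181889852815, 'rvec': array([ 2.1465, -0.5637,  0.2983]), 'tvec': array([-0.5039,  0.2407,  0.9804])} pos [ 0.1101 -0.8094  0.7783]
wrist {'fov_y': 62.11351145403924, 'cx': 254.50597465968366, 'cy': 194.22972190483353, 'hand_eye': array([[-0.0005, -0.9581, -0.2863,  0.0717],
       [ 1.    , -0.0003, -0.0005,  0.    ],
       [ 0.0004, -0.2863,  0.9581, -0.1433],
       [ 0.    ,  0.    ,  0.    ,  1.    ]])} pos [0.1442 0.561  0.3738]
{'clock': 0.15, 'qpos': array([ 1.074 ,  0.2764,  1.5058, -0.    ,  1.3607, -0.121 ]), 'qd': array([-0.0012, -0.0038, -0.0066, -0.0004, -0.0001, -0.0011]), 'effort': array([  0.0019, -41.714 , -24.6034,  -0.0005,   0.0076,   0.    ]), 'position': array([0.2109, 0.5345, 0.2306]), 'ee_rot': array([-0.0002,  0.1868,  0.9824, -0.0007]), 'contact_force': array([ 0.6386, -0.192 ,  0.4192]), 'moment': array([ 0.0004, -0.0217,  0.0294]), 'width': 0.08535518308329387}
```

View pics/scene0.png

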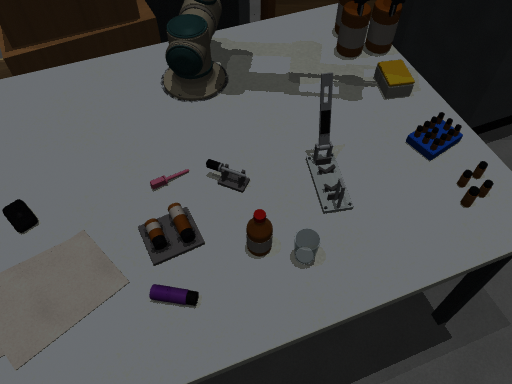

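View pics/side0.png

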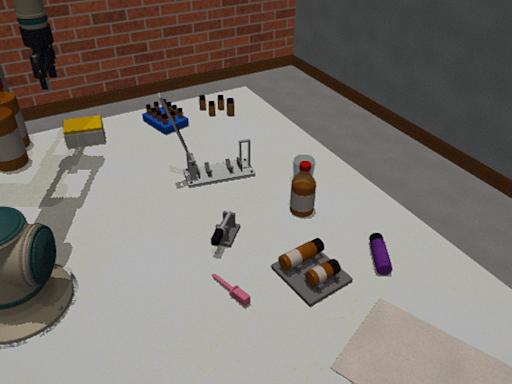

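Scene: the long amber tube is in the rack at (181,222) and the short one is at (156,234). The purple decoy is at (173,295). The pin has a black grip at (215,165) in its stand (232,180), and the pink decoy is at (170,178). The cradle is at (328,180), with the bar upright at (326,105). Candidates for the tube are long (181,222), short (156,234) and purple (173,295). I choose (181,222) as the longer amber one in the rack, and for the pin the black grip at (215,165).

```bash
python3 - <<'E'
from h import *
s=cv2.imread("pics/scene0.png"); d=cv2.imread("pics/side0.png")
def crop(im,x,y,w,h,):
    c=cv2.resize(im[y:y+h,x:x+w],(264,298),interpolation=cv2.INTER_CUBIC); c=np.clip(c*1.6,0,255).astype(np.uint8)
    for k in range(0,w,10): cv2.line(c,(int(k*264/w),0),(int(k*264/w),5 if k%50 else 12),(0,255,0),1)
    for k in range(0,h,10): cv2.line(c,(0,int(k*298/h)),(5,int(k*298/h)),(0,255,0),1)
    return c
r1=np.hstack([crop(s,135,195,71,80),crop(s,195,145,62,70),crop(s,295,65,71,80*2)])
r2=np.hstack([crop(d,265,225,89,100),crop(d,200,200,53,60),crop(d,150,90,115,130)])
cv2.imwrite("pics/c1.png",np.vstack([r1,r2]))
S=cam("scene");D=cam("side")
for n,u,v,z in[("long",181,222,.04),("short",156,234,.04),("pin",215,165,.047),("stand",232,180,.03),("cradle",328,180,.02),("bottle",260,252,0),("beaker",306,260,0)]: print(n,atz(S,u,v,z))
for n,u,v,z in[("long",301,254,.04),("pin",217,237,.047),("cradle",220,173,.02)]: print(n,atz(D,u,v,z))
print(proj(S,[.211,.535,.231]),proj(D,[.211,.535,.231]))
E
```

```text
long [ 0.57833906 -0.20403521  0.04      ]
short [ 0.58973612 -0.27272171  0.04      ]
pin [ 0.43495786 -0.06325192  0.047     ]
stand [ 0.49017568 -0.03304776  0.03      ]
cradle [0.58243692 0.22144319 0.02      ]
bottle [ 0.71448854 -0.03868359  0.        ]
beaker [0.77876734 0.0613733  0.        ]
long [ 0.57363917 -0.20702978  0.04      ]
pin [ 0.42910479 -0.07031748  0.047     ]
cradle [0.56698923 0.2001538  0.02      ]
[[373.40187564  18.27976269]] [[51.54228404 87.17859011]]
```

View pics/c1.png

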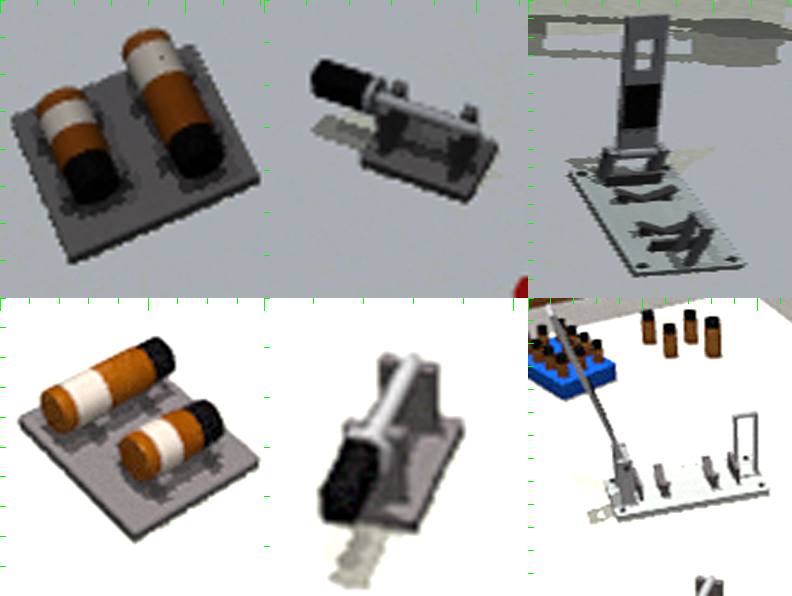

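```bash
cat >> h.py <<'E'
from scipy.optimize import least_squares
def fit(obs,x0,z0=0.):
    """obs: (C,(u,v),local xyz); solve x,y,yaw"""
    def pts(x):
        c,s=np.cos(x[2]),np.sin(x[2]); return lambda l:np.array([x[0]+c*l[0]-s*l[1],x[1]+s*l[0]+c*l[1],z0+l[2]])
    f=lambda x:np.concatenate([(proj(C,pts(x)(l))[0]-p) for C,p,l in obs])
    r=least_squares(f,x0,loss="soft_l1"); return r.x,r.fun.reshape(-1,2)
E
python3 - <<'E'
from h import *
np.set_printoptions(precision=3,suppress=True)
S=cam("scene");D=cam("side")
a,b=.063,.07
# rack: scene corners L,B,R,T ; axis x ~ cap dir
st=[(138.5,226.5),(153.3,263.5),(204.4,243.3),(187.4,207.1)]
print([atz(S,*p,.012)[:2] for p in st]);sd=[(271.7,267.1),(310.5,303.2),(352,280.3)]
print([atz(D,*p,.012)[:2] for p in sd])
print("cap/tail",atz(S,188.8,235.3,.04),atz(S,175.3,206.2,.04))
cs=[(306.3,159),(323.8,211),(353.4,207.3)]; cd=[(187.9,184.7),(254.5,173.8),(249.7,158.5)]
print([atz(S,*p,.012)[:2] for p in cs],[atz(D,*p,.012)[:2] for p in cd])
x,y=.1,.042
o=[(S,cs[0],(x,-y,.012)),(S,cs[1],(-x,-y,.012)),(S,cs[2],(-x,y,.012)),(D,cd[0],(x,-y,.012)),(D,cd[1],(-x,-y,.012)),(D,cd[2],(-x,y,.012))]
# hinge end nearer robot: yaw guesses; check handedness both ways
for sg in(1,-1):
    oo=[(C,p,(l[0],sg*l[1],l[2])) for C,p,l in o]
    print("cradle",sg,fit(oo,[.575,.21,3.0]))
o=[(S,st[0],(-a,-b)),(S,st[1],(a,-b)),(S,st[2],(a,b)),(S,st[3],(-a,b)),(D,sd[0],(-a,b)),(D,sd[1],(-a,-b)),(D,sd[2],(a,-b))]
print("rack",fit([(C,p,(*l,.012)) for C,p,l in o],[.58,-.24,.2]))
k=264/62;g=lambda u,v:(195+(u-264)/k,145+v/k)
print("pin grip,tip",atz(S,*g(342,84),.047),atz(S,*g(476,126),.047))
E
```

```text
[array([ 0.532, -0.311]), array([ 0.652, -0.301]), array([ 0.644, -0.165]), array([ 0.52 , -0.173])]
[array([ 0.509, -0.187]), array([ 0.527, -0.315]), array([ 0.644, -0.308])]
cap/tail [ 0.624 -0.197  0.04 ] [ 0.525 -0.204  0.04 ]
[array([0.484, 0.202]), array([0.668, 0.166]), array([0.687, 0.247])] [array([0.467, 0.202]), array([0.658, 0.158]), array([0.686, 0.238])]
cradle 1 (array([0.559, 0.149, 2.958]), array([[ -0.079,  -4.2  ],
       [  1.485,  -1.447],
       [-58.166,   7.239],
       [ -0.326,  -1.326],
       [ -0.224,  -2.948],
       [ 14.199,  28.266]]))
cradle -1 (array([0.579, 0.226, 2.923]), array([[-0.031, -3.247],
       [-0.959,  0.081],
       [-0.578, -0.261],
       [ 1.003, -1.402],
       [ 1.776, -1.727],
       [-1.384, -1.178]]))
rack (array([ 0.585, -0.239,  0.077]), array([[-1.33 , -1.09 ],
       [-1.159,  0.637],
       [-0.002, -0.72 ],
       [-0.415, -0.867],
       [-0.13 , -4.766],
       [-0.257, -0.729],
       [ 2.213, -2.709]]))
pin grip,tip [ 0.432 -0.067  0.047] [0.498 0.003 0.047]
```

Emit:
carry_out(moves=[60, 1, -4.5, 0.3, 0.05, 60, 1, -4.5, 0.3, 0.05, 60, 1, -4.5, 0.3, 0.05, 60, 1, -4.5, 0.3, 0.05, 60, 1, -4.5, 0.3, 0.05, 60, 1, -4.5, 0.3, 0.05, 60, 1, -4.5, 0.3, 0.05, 60, 1, -4.5, 0.3, 0.05, 60, 3, -3.5, 0, 0.05, 60, 3, -3.5, 0, 0], squeeze=30)

```text
clock: 1.15
position: [0.3511, 0.1033, 0.2558]
ee_rot: [0.001, -0.037, 0.999, 0.0]
contact_force: [0.3, 0.3, 0.5]
width: 0.051
```

Emit:
carry_out(moves=[60, 3, -4, -0.5, 0, 60, 3, -4, -0.5, 0, 60, 3, -4, -0.5, 0, 60, 3, -4, -0.5, 0, 60, 3, -4, -0.5, 0, 60, 3, -4, -0.5, 0, 60, 2.5, -3.5, -0.5, 0, 60, 2, -3, -0.5, 0, 60, 0, 0, 0, 0, 60, 0, 0, 0, 0])

```text
clock: 2.15
position: [0.5747, -0.1991, 0.2143]
ee_rot: [-0.001, -0.036, 0.999, 0.001]
contact_force: [-0.8, -0.0, -0.5]
width: 0.0511
```

```bash
python3 - <<'E'
from h import *
C,im=snap("wrist","w1.png"); print(manip.get_state()["position"],manip.get_state()["width"])
D,im2=snap("side","side1.png")
E
```

```text
[ 0.57443618 -0.19828993  0.21488423] 0.051073183158665214
```

View pics/w1.png

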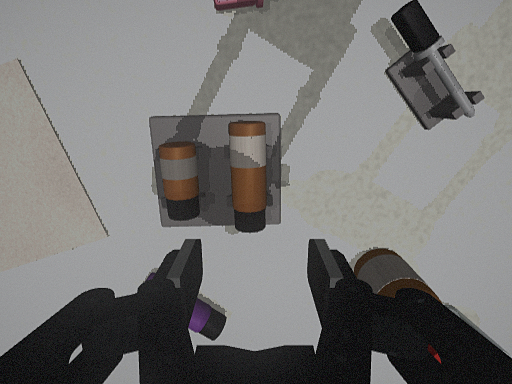

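```bash
python3 - <<'E'
from h import *
np.set_printoptions(precision=4,suppress=True)
C=cam("wrist")
print("campos",-C[1].T@C[2])
a=atz(C,247.5,150,.04);b=atz(C,249.5,213,.04);print(a,b,np.arctan2(*(b-a)[1::-1]))
print("cap end",atz(C,250.5,231,.05),"tail",atz(C,247,123,.04),"tail hi",atz(C,247,123,.03),"cap/body boundary (top z .0575)",atz(C,249.5,211,.055))
r=[(150,118),(280,113),(280,224),(162,227)]
x,y=.063,.07
print(fit([(C,p,(l[0],l[1],.012)) for p,l in zip(r,[(-x,-y),(-x,y),(x,y),(x,-y)])],[.58,-.24,.07]))
print("pin grip", atz(C,416,26,.047),"collar",atz(C,430,50,.047),"tip",atz(C,470,112,.047))
# side bar: hinge and tip
S=cam("scene");D=cam("side")
k=264/71;kk=298/160
gs=lambda u,v:(295+(u-528)/k,65+v/kk); gd=lambda u,v:(150+(u-528)/2.296,90+(v-298)/2.292)
print("bar tip",tri(S,gs(645,17),D,gd(552,310)),"hinge",tri(S,gs(634,150),D,gd(621,450)))
print("loop top",tri(S,gs(692,222),D,gd(745,415)))
E
```

```text
campos [ 0.5029 -0.2038  0.3587]
[ 0.5519 -0.207   0.04  ] [ 0.6186 -0.2003  0.04  ] 0.09960035208882806
cap end [ 0.6348 -0.198   0.05  ] tail [ 0.5255 -0.2093  0.04  ] tail hi [ 0.5263 -0.2095  0.03  ] cap/body boundary (top z .0575) [ 0.611  -0.2007  0.055 ]
(array([ 0.5846, -0.2383,  0.104 ]), array([[-1.7971, -0.8505],
       [ 0.5355,  0.0771],
       [ 1.2429,  0.3172],
       [-0.3592,  0.6702]]))
pin grip [ 0.4305 -0.0662  0.047 ] collar [ 0.4488 -0.0494  0.047 ] tip [0.4992 0.0009 0.047 ]
bar tip [0.4362 0.2542 0.2709] hinge [0.4988 0.2431 0.0725]
loop top [0.6535 0.2065 0.0977]
```

Emit:
carry_out(moves=[60, 0.3, -0.3, -2, 0.03, 60, 0.26, -0.22, -2.5, 0, 60, 0, 0, -2.5, 0, 60, 0, 0, -2.5, 0, 60, 0, 0, -2.5, 0, 60, 0, 0, -2, 0, 60, 0, 0, -2, 0, 60, 0, 0, -2, 0, 60, 0, 0, -1.6, 0, 60, 0, 0, 0, 0])

```text
clock: 3.25
position: [0.5786, -0.2019, 0.0182]
ee_rot: [-0.002, -0.053, 0.999, 0.001]
contact_force: [-0.4, 0.3, -0.4]
width: 0.0511
```

```bash
python3 - <<'E'
from h import *
C,im=snap("wrist","w2.png"); s=manip.get_state(); print(s["position"],s["contact_force"],s["width"])
E
```

```text
[ 0.57974318 -0.20256399  0.01944467] [-0.11171377 -0.23646758  1.21698335] 0.05110274041899036
```

View pics/w2.png

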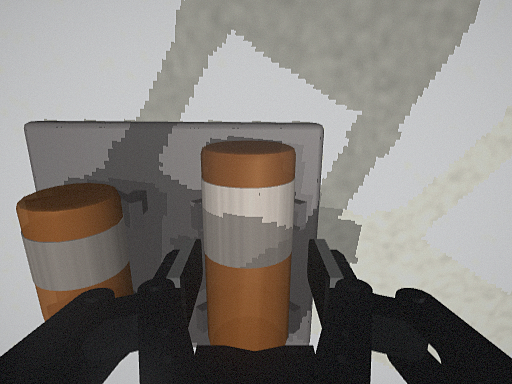

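Emit:
carry_out(moves=[50, 0, -0.15, 0, 0, 46, 0, 0, 0, 0, 44, 0, 0, 0, 0, 42, 0, 0, 0, 0, 40, 0, 0, 0, 0, 38, 0, 0, 0, 0, 36, 0, 0, 0, 0, 34, 0, 0, 0, 0, 30, 0, 0, 0, 0, 30, 0, 0, 0, 0], squeeze=25)

```text
clock: 4.3
position: [0.5811, -0.2047, 0.0205]
ee_rot: [0.001, -0.052, 0.999, 0.001]
contact_force: [-0.2, 4.8, 5.1]
width: 0.0353
```

Emit:
carry_out(moves=[30, 0, 0, 1, 0, 30, 0, 0, 3, 0, 30, 0, 0, 5, 0, 30, 0, 0, 5, 0, 30, 0, 0, 4, 0, 30, 0, 1, 2, -0.1, 30, 0, 2, 0, -0.15, 30, 0, 2, 0, -0.15, 30, 0, 2.5, 0, -0.15, 30, 0, 2.5, 0, -0.15])

```text
clock: 5.3
position: [0.5805, -0.1057, 0.2199]
ee_rot: [0.0, 0.297, 0.955, -0.001]
contact_force: [0.2, 0.1, -1.0]
width: 0.0352
```

Emit:
carry_out(moves=[30, 0, 2.6, 0, -0.15, 30, 0, 2.6, 0, -0.15, 30, 0, 2.6, 0, -0.15, 30, 0, 2.6, 0, -0.15, 30, 0, 2.6, 0, -0.15, 30, 0, 2.6, 0, -0.15, 30, 0, 2.6, 0, -0.15, 30, 0, 2.6, 0, -0.15, 30, 0, 2.6, 0, -0.15, 30, 0, 2.6, 0, -0.15])

```text
clock: 6.3
position: [0.5808, 0.1547, 0.2199]
ee_rot: [0.001, 0.868, 0.497, 0.0]
contact_force: [-0.1, -0.3, -1.5]
width: 0.035
```

Emit:
carry_out(moves=[30, 0, 1.5, 0, -0.15, 30, 0, 1.5, 0, -0.15, 30, 0, 1.5, 0, -0.15, 30, 0, 1, 0, -0.15, 30, 0, 0.5, 0, -0.15, 30, 0, 0, 0, -0.15, 30, 0, 0, 0, -0.15, 30, 0, 0, 0, -0.15, 30, 0, 0, 0, -0.06, 30, 0, 0, 0, 0])

```text
clock: 7.3
position: [0.5809, 0.2137, 0.2198]
ee_rot: [0.001, 0.994, -0.107, 0.0]
contact_force: [-0.2, 1.3, -0.9]
width: 0.0349
```

```bash
python3 - <<'E'
from h import *
C,im=snap("wrist","w3.png"); s=manip.get_state(); print(s["position"],s["ee_rot"],s["contact_force"],s["width"],s["qpos"])
snap("side","side3.png");snap("scene","scene3.png")
a=cv2.imread("pics/w3.png");b=cv2.imread("pics/side3.png")[60:260,130:330];c=cv2.imread("pics/scene3.png")[60:260,230:430]
cv2.imwrite("pics/v3.png",np.hstack([a,np.vstack([cv2.resize(x,(280,192)) if 0 else cv2.resize(x[:,:],(192,192)) for x in(b,c)])]))
E
```

```text
[0.58092849 0.21387791 0.21971434] [ 3.88561729e-04  9.94333272e-01 -1.06306708e-01  2.77151114e-04] [-0.39073394  0.41730546 -0.67468261] 0.035308738217455324 [ 2.40966661e-01  3.48372494e-01  1.42642909e+00 -9.38952561e-04
  1.36653461e+00  2.02496928e+00]
```

View pics/v3.png

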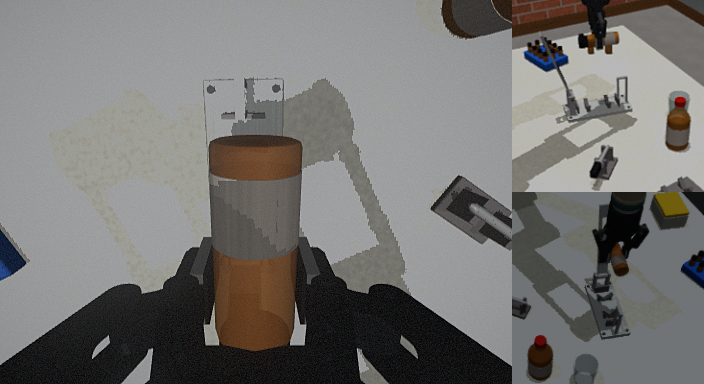

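```bash
python3 - <<'E'
from h import *
np.set_printoptions(precision=4,suppress=True)
C=cam("wrist");im=cv2.imread("pics/w3.png")
big=cv2.resize(im[60:180,180:320],None,fx=5,fy=5,interpolation=cv2.INTER_CUBIC)
big=np.clip(big*1.0,0,255).astype(np.uint8)
cv2.imwrite("pics/w3c.png",big)
A=[.579,.226,2.92]
def pt(x,l): c,s=np.cos(x[2]),np.sin(x[2]); return [x[0]+c*l[0]-s*l[1],x[1]+s*l[0]+c*l[1],l[2]]
for l in[(-.1,.042,.012),(-.1,-.042,.012),(.1,.042,.012),(-.08,.016,.103),(-.08,-.016,.103)]: print(l,proj(C,pt(A,l)))
print(fit([(C,(204,80),(-.1,.042,.012)),(C,(283,78),(-.1,-.042,.012))],A))
s=manip.get_state();q=s["ee_rot"];print("toolx yaw",2*np.arctan2(q[2],q[1]))
print("tail centre px", proj(C,[.6355,.202,.2395]))
E
```

```text
(-0.1, 0.042, 0.012) [[284.5761  77.6451]]
(-0.1, -0.042, 0.012) [[203.4495  76.9566]]
(0.1, 0.042, 0.012) [[278.8399 252.5945]]
(-0.08, 0.016, 0.103) [[261.0067  97.0184]]
(-0.08, -0.016, 0.103) [[219.9684  96.6779]]
(array([0.5635, 0.1626, 2.9031]), array([[144.9368,   0.1037],
       [-14.9187,  -0.0348]]))
toolx yaw -0.21320648205339524
tail centre px [[254.5803 147.4366]]
```

View pics/w3c.png

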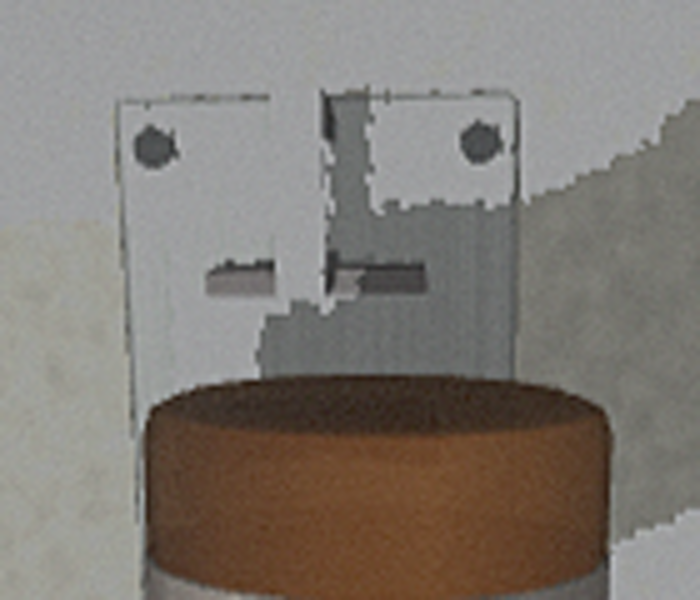

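```bash
python3 - <<'E'
from h import *
np.set_printoptions(precision=4,suppress=True)
C=cam("wrist")
o=[(C,(203.6,80.2),(-.1,-.042,.012)),(C,(283.4,78.6),(-.1,.042,.012)),(C,(211,89.3),(-.092,-.034,.012)),(C,(276,88.3),(-.092,.034,.012)),(C,(239.8,98.7),(-.08,0,.103)),(C,(206.5,135),(-.035,-.042,.012)),(C,(282.8,135),(-.035,.042,.012))]
r=fit(o[:2]+o[4:5],[.579,.226,2.92]);print(r)
x,y,t=r[0]
for u,v in((206.5,135),(282.8,135)):
    p=atz(C,u,v,.012);d=p[:2]-[x,y];print("edge local",np.cos(t)*d[0]+np.sin(t)*d[1],-np.sin(t)*d[0]+np.cos(t)*d[1])
# tube in grip: tail silhouette edges
for z in(.2395,):
  p=atz(C,209.2,150,z),atz(C,302,150,z);print(p,(p[0]+p[1])/2)
  print("tail top rim",atz(C,255,135.5,z+.018))
  m=atz(C,255.5,150,z);n=atz(C,254,240,z);print(m,n,np.arctan2(*(m-n)[1::-1]))
E
```

```text
(array([0.5769, 0.2248, 2.9451]), array([[-0.8495, -0.3545],
       [ 0.3244, -0.2283],
       [ 0.2638,  0.5052]]))
edge local -0.04340135506775108 -0.041513958211767774
edge local -0.04196610381331108 0.04151381197435455
(array([0.6383, 0.2194, 0.2395]), array([0.6306, 0.1842, 0.2395])) [0.6344 0.2018 0.2395]
tail top rim [0.6418 0.2005 0.2575]
[0.6345 0.2019 0.2395] [0.5974 0.2105 0.2395] -0.2294044079049584
```

Emit:
carry_out(moves=[30, -0.3, 0.6, 0, 0.012, 30, -0.3, 0.53, -1, 0, 30, 0, 0, -2, 0, 30, 0, 0, -3, 0, 30, 0, 0, -3, 0, 30, 0, 0, -2, 0, 30, 0, 0, -1, 0, 30, 0, 0, 0, 0, 30, 0, 0, 0, 0, 30, 0, 0, 0, 0])

```text
clock: 8.45
position: [0.5758, 0.2261, 0.1009]
ee_rot: [-0.0, 0.995, -0.101, 0.001]
contact_force: [0.8, 0.7, 0.1]
width: 0.0352
```

```bash
python3 - <<'E'
from h import *
np.set_printoptions(precision=4,suppress=True)
s=manip.get_state(); print(s["position"],s["ee_rot"],s["contact_force"],s["width"])
C,im=snap("wrist","w4.png");snap("side","side4.png");snap("scene","scene4.png")
b=cv2.imread("pics/side4.png")[80:190,140:270];c=cv2.imread("pics/scene4.png")[60:220,270:380]
f=lambda x,w,h:cv2.resize(x,(w,h),interpolation=cv2.INTER_CUBIC)
cv2.imwrite("pics/v4.png",np.hstack([cv2.imread("pics/w4.png")[:,130:400],f(b,300,254).copy() if 0 else f(np.vstack([b]),300,384),f(c,230,384)]))
E
```

```text
[0.5758 0.2261 0.1009] [-0.0005  0.9949 -0.1008  0.0013] [0.8165 0.6994 0.1083] 0.035201601770548985
```

View pics/v4.png

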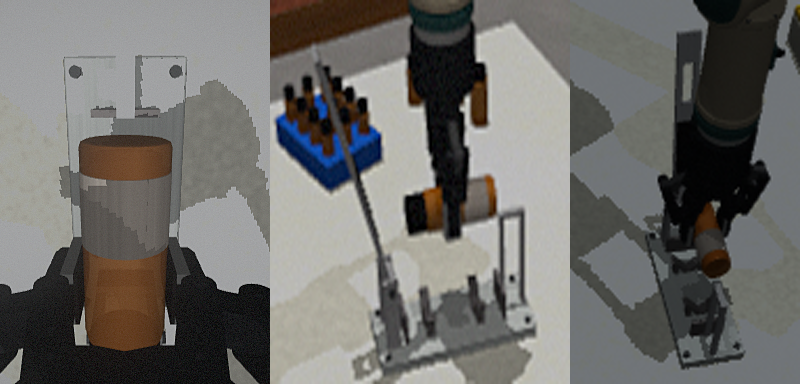

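```bash
python3 - <<'E'
from h import *
np.set_printoptions(precision=4,suppress=True)
C=cam("wrist")
r=fit([(C,(195,57.5),(-.1,-.042,.012)),(C,(316.5,57),(-.1,.042,.012)),(C,(200,180),(-.03,-.042,.012)),(C,(313.5,180),(-.03,.042,.012))][:2],[.577,.226,2.94]);print(r[0])
for u,v in((195,57.5),(316.5,57),(199.5,180),(311,180)):print(atz(C,u,v,.012))
z=.1205
print("tail bottom/top rim",atz(C,255,136,z-.018),atz(C,255,147,z+.018)); s=manip.get_state();print(s["position"])
p=np.array(s["position"]);print(proj(C,p+[.0555*.98,-.0555*.2,.0195]))
E
```

```text
[0.5762 0.2244 2.9426]
[0.6823 0.2447 0.012 ]
[0.6661 0.1645 0.012 ]
[0.5993 0.2629 0.012 ]
[0.5825 0.1811 0.012 ]
tail bottom/top rim [0.6325 0.2138 0.1025] [0.6328 0.2137 0.1385]
[0.5754 0.2259 0.1006]
[[253.7978 148.2802]]
```

Emit:
carry_out(moves=[30, -0.2, -0.1, 0, 0, 30, 0, 0, -1.5, 0, 30, 0, 0, -2, 0, 30, 0, 0, -1.5, 0, 30, 0, 0, -1, 0, 30, 0, 0, -0.6, 0, 30, 0, 0, -0.4, 0, 30, 0, 0, 0, 0, 30, 0, 0, 0, 0, 30, 0, 0, 0, 0])

```text
clock: 9.6
position: [0.5733, 0.2248, 0.0302]
ee_rot: [-0.0, 0.995, -0.101, 0.001]
contact_force: [-0.8, 0.2, -0.9]
width: 0.0353
```

Emit:
carry_out(moves=[30, 0, 0, -0.1, 0, 30, 0, 0, -0.1, 0, 30, 0, 0, -0.1, 0, 30, 0, 0, -0.1, 0, 30, 0, 0, -0.1, 0, 30, 0, 0, -0.1, 0, 30, 0, 0, -0.1, 0, 30, 0, 0, 0, 0, 30, 0, 0, 0, 0, 30, 0, 0, 0, 0])

```text
clock: 10.6
position: [0.5727, 0.2247, 0.0225]
ee_rot: [0.0, 0.995, -0.101, -0.0]
contact_force: [0.4, -0.7, -0.8]
width: 0.0354
```

Emit:
carry_out(moves=[30, 0, 0, -0.05, 0, 30, 0, 0, 0, 0, 30, 0, 0, -0.05, 0, 30, 0, 0, 0, 0, 30, 0, 0, -0.05, 0, 30, 0, 0, 0, 0, 30, 0, 0, -0.05, 0, 30, 0, 0, 0, 0, 30, 0, 0, 0, 0, 30, 0, 0, 0, 0])

```text
clock: 11.6
position: [0.5732, 0.2253, 0.0214]
ee_rot: [-0.001, 0.995, -0.101, 0.001]
contact_force: [-1.4, 2.0, 5.7]
width: 0.0356
```

Emit:
carry_out(moves=[42, 0, 0, 0, 0, 44, 0, 0, 0, 0, 46, 0, 0, 0, 0, 50, 0, 0, 0, 0, 55, 0, 0, 0, 0, 60, 0, 0, 0, 0, 62, 0, 0, 0, 0, 62, 0, 0, 0, 0, 62, 0, 0, 0, 0, 62, 0, 0, 0, 0])

```text
clock: 12.6
position: [0.5727, 0.2247, 0.0205]
ee_rot: [0.0, 0.995, -0.101, -0.0]
contact_force: [0.3, -0.5, -0.1]
width: 0.0528
```

Emit:
carry_out(moves=[62, 0, 0, 1, 0, 62, 0, 0, 2, 0, 62, 0, 0, 3, 0, 62, 0, 0, 4, 0, 62, 0, 0, 4, 0, 62, 0, 0, 4, 0, 62, 0, 0, 4, 0, 62, 0, 0, 1, 0, 62, 0, 0, 0, 0, 62, 0, 0, 0, 0])

```text
clock: 13.6
position: [0.572, 0.2245, 0.2496]
ee_rot: [0.0, 0.995, -0.101, -0.001]
contact_force: [-0.4, -0.4, -0.4]
width: 0.0528
```

```bash
python3 - <<'E'
from h import *
np.set_printoptions(precision=4,suppress=True)
s=manip.get_state(); print(s["position"],s["ee_rot"],s["contact_force"],s["width"])
C,im=snap("wrist","w5.png");snap("side","side5.png")
b=cv2.imread("pics/side5.png")[80:200,140:280]
f=lambda x,w,h:cv2.resize(x,(w,h),interpolation=cv2.INTER_CUBIC)
cv2.imwrite("pics/v5.png",np.hstack([cv2.imread("pics/w5.png")[:,100:420],f(b,448,384)]))
E
```

```text
[0.572  0.2245 0.2496] [ 0.0004  0.9949 -0.101  -0.0009] [-0.3587 -0.3543 -0.4384] 0.05282785420869895
```

View pics/v5.png

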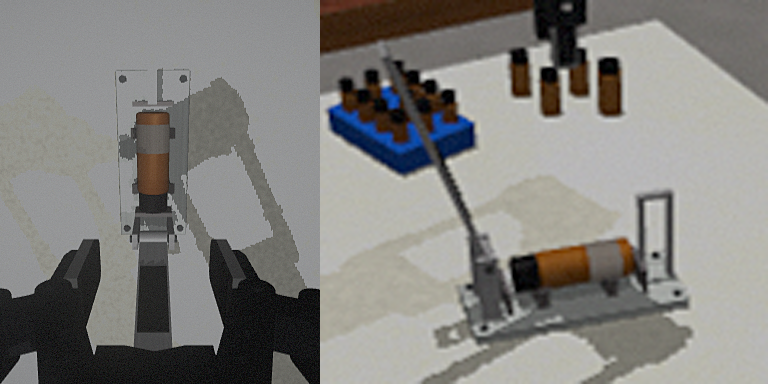

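Frame v5 shows the tube lying level in both saddles with the cap at the hinge, and the bar still leaning back. Next I'll pinch the bar tab.

Emit:
carry_out(moves=[62, 0, 0, 2.5, 0, 62, 0, 0, 2.5, 0, 62, -2, 0.4, 0, 0, 62, -3, 0.6, 0, 0, 62, -3, 0.7, 0, 0, 62, -3, 0.6, 0, 0, 62, -2.2, 0.5, 0, 0, 62, 0, 0, 0, 0, 62, 0, 0, 0, 0, 62, 0, 0, 0, 0], squeeze=30)

```text
clock: 14.7
position: [0.4416, 0.2525, 0.2997]
ee_rot: [0.0, 0.995, -0.101, -0.0]
contact_force: [0.1, 0.0, 1.2]
width: 0.0528
```

```bash
python3 - <<'E'
from h import *
np.set_printoptions(precision=4,suppress=True)
s=manip.get_state(); print(s["position"],s["ee_rot"],s["contact_force"],s["width"])
C,im=snap("wrist","w6.png")
W=cv2.imread("pics/w5.png")
snap("side","side6.png");snap("scene","scene6.png")
b=cv2.imread("pics/side6.png")[80:200,130:270];c=cv2.imread("pics/scene6.png")[40:220,270:400]
f=lambda x,w,h:cv2.resize(x,(w,h),interpolation=cv2.INTER_CUBIC)
cv2.imwrite("pics/v6.png",np.hstack([cv2.imread("pics/w6.png")[:,140:380],f(b,330,384),f(c,230,384)]))
A=[.577,.2248,2.944]
def pt(l): c,s=np.cos(A[2]),np.sin(A[2]); return [A[0]+c*l[0]-s*l[1],A[1]+s*l[0]+c*l[1],l[2]]
for a in(1.8,1.875,1.95):
  for y in(-.015,.015):print(a,y,proj(C,pt([.08-.217*np.cos(a),y,.067+.217*np.sin(a)])),proj(cam("side"),pt([.08-.217*np.cos(a),y,.067+.217*np.sin(a)])))
print(proj(C,[pt([.1,.042,.012]),pt([.1,-.042,.012]),pt([-.1,.042,.012]),pt([-.1,-.042,.012])]))
E
```

```text
[0.4416 0.2525 0.2997] [ 0.0004  0.9949 -0.1011 -0.0002] [0.1244 0.0237 1.1809] 0.052773615663993835
1.8 -0.015 [[227.9661 221.8249]] [[165.0256  89.6906]]
1.8 0.015 [[282.2116 221.5228]] [[166.9451  94.4749]]
1.875 -0.015 [[229.3384 244.3533]] [[159.0825  92.0086]]
1.875 0.015 [[281.0608 244.0664]] [[160.8872  96.8451]]
1.95 -0.015 [[230.7073 263.3922]] [[153.3246  94.7349]]
1.95 0.015 [[279.8739 263.1204]] [[155.0166  99.6284]]
[[286.0149 126.8911]
 [222.7204 127.2494]
 [289.9951 -50.6404]
 [216.7972 -50.2133]]
```

View pics/v6.png

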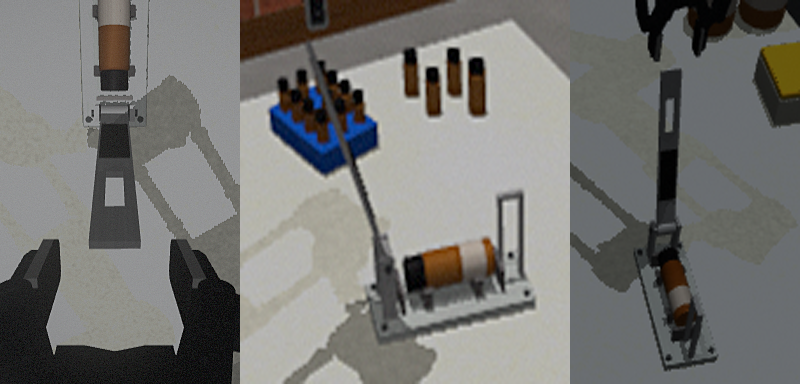

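Emit:
carry_out(moves=[62, -0.35, 0, -1, 0, 62, 0, 0, -2, 0, 62, 0, 0, -2, 0, 62, 0, 0, -1.3, 0, 50, 0, 0, 0, 0, 42, 0, 0, 0, 0, 36, 0, 0, 0, 0, 25, 0, 0, 0, 0, 25, 0, 0, 0, 0, 25, 0, 0, 0, 0])

```text
clock: 15.85
position: [0.4379, 0.2534, 0.2383]
ee_rot: [-0.001, 0.995, -0.101, 0.001]
contact_force: [0.2, 3.1, 1.4]
width: 0.0296
```

```bash
python3 - <<'E'
import numpy as np
a=np.concatenate([np.linspace(1.885,1.3,11),np.linspace(1.3,.45,11)[1:],np.linspace(.45,0,10)[1:]])
p=np.c_[.2*np.cos(a)*.9806,-.2*np.cos(a)*.1963,.2*np.sin(a)]*100
d=np.diff(np.round(p,2),axis=0)
for r in np.round(d,2):print("30,%g,%g,%g,0,"%tuple(r),end=" ")
E
```

```text
30,1.1,-0.22,0.33,0, 30,1.12,-0.22,0.26,0, 30,1.13,-0.23,0.2,0, 30,1.14,-0.23,0.13,0, 30,1.14,-0.22,0.06,0, 30,1.15,-0.23,-0.01,0, 30,1.15,-0.23,-0.08,0, 30,1.13,-0.23,-0.15,0, 30,1.13,-0.23,-0.21,0, 30,1.12,-0.22,-0.28,0, 30,1.58,-0.32,-0.52,0, 30,1.54,-0.31,-0.66,0, 30,1.47,-0.29,-0.79,0, 30,1.41,-0.28,-0.92,0, 30,1.32,-0.27,-1.03,0, 30,1.23,-0.24,-1.14,0, 30,1.14,-0.23,-1.25,0, 30,1.02,-0.21,-1.34,0, 30,0.91,-0.18,-1.42,0, 30,0.79,-0.16,-1.5,0, 30,0.4,-0.08,-0.91,0, 30,0.36,-0.07,-0.93,0, 30,0.32,-0.06,-0.95,0, 30,0.26,-0.05,-0.96,0, 30,0.22,-0.05,-0.98,0, 30,0.17,-0.03,-0.98,0, 30,0.12,-0.03,-0.99,0, 30,0.08,-0.01,-1,0, 30,0.02,-0.01,-1,0,
```

Emit:
carry_out(moves=[25, 1.1, -0.22, 0.33, 0, 25, 1.1, -0.22, 0.26, 0, 25, 1.1, -0.23, 0.2, 0, 25, 1.15, -0.23, 0.13, 0, 25, 1.15, -0.22, 0.06, 0, 25, 1.15, -0.23, 0, 0, 25, 1.15, -0.23, -0.08, 0, 25, 1.15, -0.23, -0.15, 0, 25, 1.15, -0.23, -0.21, 0, 25, 1.1, -0.22, -0.28, 0])

```text
clock: 16.85
position: [0.5509, 0.2305, 0.2402]
ee_rot: [-0.001, 0.995, -0.101, -0.0]
contact_force: [-2.7, 3.9, 1.8]
width: 0.0293
```

Emit:
carry_out(moves=[25, 1.58, -0.32, -0.52, 0, 25, 1.54, -0.31, -0.66, 0, 25, 1.47, -0.29, -0.79, 0, 25, 1.41, -0.28, -0.92, 0, 25, 1.32, -0.27, -1.03, 0, 25, 1.23, -0.24, -1.14, 0, 25, 1.14, -0.23, -1.25, 0, 25, 1.02, -0.21, -1.34, 0, 25, 0.91, -0.18, -1.42, 0, 25, 0.79, -0.16, -1.5, 0])

```text
clock: 17.85
position: [0.6771, 0.2051, 0.1339]
ee_rot: [-0.0, 0.995, -0.101, 0.002]
contact_force: [2.0, 5.5, 2.0]
width: 0.0296
```

Emit:
carry_out(moves=[25, 0.4, -0.08, -0.91, 0, 25, 0.36, -0.07, -0.93, 0, 25, 0.32, -0.06, -0.95, 0, 25, 0.26, -0.05, -0.96, 0, 25, 0.22, -0.05, -0.98, 0, 25, 0.17, -0.03, -0.98, 0, 25, 0.12, -0.03, -0.95, 0, 25, 0.08, -0.01, -0.8, 0, 25, 0, 0, -0.5, 0, 25, 0, 0, 0, 0])

```text
clock: 18.85
position: [0.6969, 0.2011, 0.0536]
ee_rot: [-0.0, 0.995, -0.101, 0.003]
contact_force: [4.7, 4.1, 0.7]
width: 0.0295
```

Emit:
carry_out(moves=[25, 0, 0, -0.2, 0, 25, 0, 0, -0.1, 0, 25, 0, 0, -0.1, 0, 25, 0, 0, -0.1, 0, 25, 0, 0, -0.1, 0, 25, 0, 0, -0.1, 0, 25, 0, 0, -0.05, 0, 25, 0, 0, 0, 0, 25, 0, 0, 0, 0, 25, 0, 0, 0, 0])

```text
clock: 19.85
position: [0.6971, 0.2011, 0.0472]
ee_rot: [-0.0, 0.995, -0.101, 0.003]
contact_force: [4.3, 4.8, 1.1]
width: 0.0294
```

Emit:
carry_out(moves=[25, 0, 0, -0.1, 0, 25, 0, 0, 0, 0, 25, 0, 0, -0.1, 0, 25, 0, 0, 0, 0, 25, 0, 0, -0.1, 0, 25, 0, 0, 0, 0, 25, 0, 0, -0.1, 0, 25, 0, 0, 0, 0, 25, 0, 0, 0, 0, 25, 0, 0, 0, 0])

```text
clock: 20.85
position: [0.6971, 0.2011, 0.0432]
ee_rot: [-0.0, 0.995, -0.101, 0.003]
contact_force: [4.9, 4.5, 1.5]
width: 0.0295
```

Emit:
carry_out(moves=[25, 0, 0, -0.1, 0, 25, 0, 0, 0, 0, 25, 0, 0, -0.1, 0, 25, 0, 0, 0, 0, 25, 0, 0, -0.1, 0, 25, 0, 0, 0, 0, 25, 0, 0, 0, 0, 25, 0, 0, 0, 0, 25, 0, 0, 0, 0, 25, 0, 0, 0, 0])

```text
clock: 21.85
position: [0.6971, 0.2011, 0.0402]
ee_rot: [-0.0, 0.995, -0.101, 0.003]
contact_force: [4.7, 4.1, 1.5]
width: 0.0295
```

```bash
python3 - <<'E'
from h import *
C,im=snap("wrist","w7.png");snap("side","side7.png");snap("scene","scene7.png")
b=cv2.imread("pics/side7.png")[110:200,170:290];c=cv2.imread("pics/scene7.png")[120:230,290:380]
f=lambda x,w,h:cv2.resize(x,(w,h),interpolation=cv2.INTER_CUBIC)
top=np.hstack([f(b,480,360),f(c,295,360)])
w=cv2.imread("pics/w7.png")[140:384]; w=np.clip(w*1.5,0,255).astype(np.uint8)
cv2.imwrite("pics/v7.png",np.vstack([top,cv2.copyMakeBorder(w[:240],0,0,0,775-512,cv2.BORDER_CONSTANT)]))
E
```

```text
(no output)
```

View pics/v7.png

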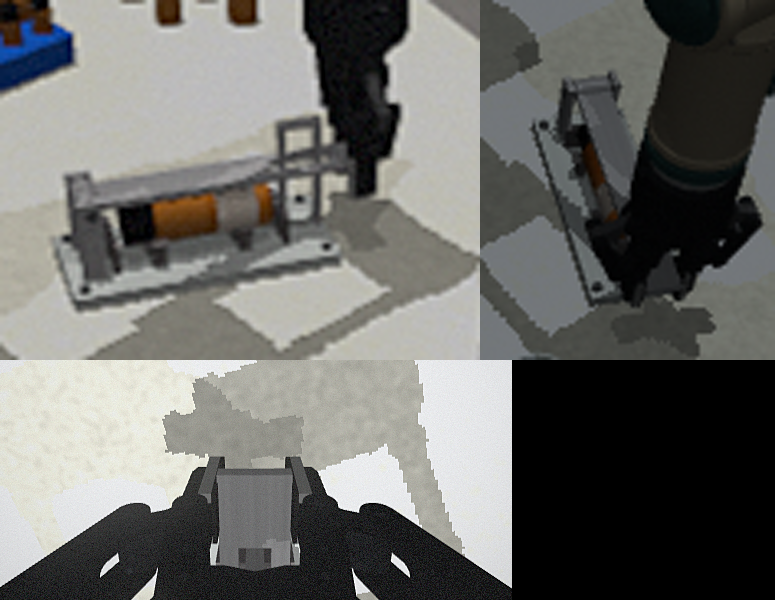

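```bash
python3 - <<'E'
from h import *
np.set_printoptions(precision=1,suppress=True)
C=cam("wrist");D=cam("side");A=[.577,.2248,2.944]
def pt(l): c,s=np.cos(A[2]),np.sin(A[2]); return [A[0]+c*l[0]-s*l[1],A[1]+s*l[0]+c*l[1],l[2]]
for a in(0,.03,.06,.1):
  P=[pt([.08-r*np.cos(a)+np.sin(a)*.003,y,.067+r*np.sin(a)+.003]) for r,y in((.217,-.015),(.217,.015),(.137,-.015),(.05,-.015),(0,-.015))]
  print(a,"wrist",(proj(C,P[:2])-[0,140]+[0,360]).ravel(),"side",((proj(D,P)-[170,110])*4).ravel())
print("staple top,base",((proj(D,[pt([-.08-.016,0,.103]),pt([-.08+.016,0,.103]),pt([-.1,-.042,.012]),pt([.1,-.042,.012])])-[170,110])*4).ravel())
E
```

```text
0 wrist [216.6 475.6 292.7 475.3] side [368.  134.4 381.2 154.5 265.  151.3 149.3 170.2  81.1 181.3]
0.03 wrist [214.6 484.1 294.7 483.8] side [367.9 126.9 381.1 146.9 264.7 146.5 149.1 168.4  80.9 181.3]
0.06 wrist [212.5 494.  296.8 493.7] side [367.6 119.4 380.8 139.4 264.2 141.7 148.7 166.7  80.8 181.4]
0.1 wrist [209.2 509.8 300.1 509.5] side [366.7 109.5 379.9 129.3 263.4 135.4 148.2 164.4  80.6 181.4]
staple top,base [321.7 114.1 279.3 120.8 310.2 189.5  53.2 233.3]
```

Emit:
carry_out(moves=[40, 0, 0, 0, 0, 50, 0, 0, 0, 0, 60, 0, 0, 0, 0, 60, 0, 0, 1, 0, 60, 0, 0, 2, 0, 30, 0, 0, 2, 0, 0, 0, 0, 0.5, 0, 0, 0, 0, 0, 0, 0, 0, 0, 0, 0, 0, 0, 0, 0, 0])

```text
clock: 23.0
position: [0.6928, 0.2012, 0.094]
ee_rot: [0.0, 0.995, -0.101, -0.001]
contact_force: [0.0, -1.0, 0.8]
width: -0.0002
```

Emit:
carry_out(moves=[0, 0, 0, 0, 0, 0, 0, 0, -0.6, 0, 0, 0, 0, -0.6, 0, 0, 0, 0, -0.4, 0, 0, 0, 0, -0.2, 0, 0, 0, 0, -0.2, 0, 0, 0, 0, 0, 0, 0, 0, 0, -0.1, 0, 0, 0, 0, 0, 0, 0, 0, 0, 0, 0])

```text
clock: 24.0
position: [0.6938, 0.2014, 0.0745]
ee_rot: [-0.0, 0.995, -0.101, 0.0]
contact_force: [0.0, -0.1, 0.1]
width: -0.0002
```

Emit:
carry_out(moves=[0, 0, 0, -0.1, 0, 0, 0, 0, 0, 0, 0, 0, 0, -0.1, 0, 0, 0, 0, 0, 0, 0, 0, 0, -0.1, 0, 0, 0, 0, 0, 0, 0, 0, 0, -0.1, 0, 0, 0, 0, 0, 0, 0, 0, 0, -0.1, 0, 0, 0, 0, 0, 0])

```text
clock: 25.0
position: [0.6937, 0.2014, 0.07]
ee_rot: [-0.0, 0.995, -0.101, 0.0]
contact_force: [-1.4, -0.2, 4.2]
width: 0.0005
```

Emit:
carry_out(moves=[0, 0, 0, -0.1, 0, 0, 0, 0, 0, 0, 0, 0, 0, -0.05, 0, 0, 0, 0, 0, 0, 0, 0, 0, 0, 0, 0, 0, 0, 1, 0, 0, 0, 0, 2, 0, 0, 0, 0, 3, 0, 0, 0, 0, 4, 0, 0, 0, 0, 4, 0])

```text
clock: 26.0
position: [0.6934, 0.2013, 0.2086]
ee_rot: [0.0, 0.995, -0.101, -0.001]
contact_force: [0.7, 0.4, -0.9]
width: -0.0001
```

Emit:
carry_out(moves=[50, -2.6, -2.7, 0, 0.098, 50, -2.6, -2.7, 0, 0.098, 50, -2.6, -2.7, 0, 0.098, 50, -2.6, -2.7, 0, 0.098, 50, -2.6, -2.7, 0, 0.098, 50, -2.6, -2.7, 0, 0.098, 50, -2.6, -2.7, 0, 0.098, 50, -2.6, -2.7, 0, 0.098, 50, -2.6, -2.7, 0, 0.098, 50, -2.6, -2.7, 0, 0.098])

```text
clock: 27.0
position: [0.4326, -0.0695, 0.208]
ee_rot: [0.0, 0.924, 0.381, 0.0]
contact_force: [0.2, -0.7, -0.0]
width: 0.0432
```

Emit:
carry_out(moves=[50, 0, 0, 0, 0, 50, 0, 0, 0, 0, 50, 0, 0, 0, 0, 50, 0, 0, 0, 0, 50, 0, 0, 0, 0, 50, 0, 0, 0, 0, 50, 0, 0, 0, 0, 50, 0, 0, 0, 0, 50, 0, 0, 0, 0, 50, 0, 0, 0, 0])

```text
clock: 28.0
position: [0.4337, -0.0686, 0.2078]
ee_rot: [0.0, 0.925, 0.379, 0.0]
contact_force: [0.7, 0.1, 0.1]
width: 0.0427
```

```bash
python3 - <<'E'
from h import *
np.set_printoptions(precision=4,suppress=True)
s=manip.get_state();q=s["ee_rot"]; print(s["position"],"yaw",2*np.arctan2(q[2],q[1]),s["width"])
C,im=snap("wrist","w8.png");i=im.astype(int)
P=lambda g,t:proj(C,[[*g,.047],[*t,.047]])
print("pred grip,tip",P((.4305,-.0662),(.5027,.0044)))
# dark blob of the grip
g=proj(C,[.4305,-.0662,.047])[0]
m=(im.max(2)<45).astype(np.uint8); n,l,st,ce=cv2.connectedComponentsWithStats(m)
for k in range(1,n):
    if st[k,4]>150: print(st[k],ce[k])
E
```

```text
[ 0.4337 -0.0686  0.2078] yaw 0.7777206929076964 0.042704575741360364
pred grip,tip [[249.4088 177.6081]
 [249.238   67.1168]]
[374  95  87  92 296] [418.6824 136.7365]
[243 161  19  39 598] [252.4632 179.6906]
[481 166  31  37 392] [497.9031 183.0434]
[450 202  27  36 208] [460.75  217.524]
[    0   238   512   146 36198] [254.1406 337.2879]
```

```bash
python3 - <<'E'
from h import *
np.set_printoptions(precision=4,suppress=True)
C=cam("wrist");im=cv2.imread("pics/w8.png")
m=(im.max(2)<45).astype(np.uint8); n,l,st,ce=cv2.connectedComponentsWithStats(m)
k=l[180,252];pts=np.argwhere(l==k)[:,::-1].astype(np.float32);print(cv2.minAreaRect(pts))
c=ce[k];print("grip",atz(C,*c,.058),atz(C,*c,.05),"yaw tool",.7777)
v,u=np.linalg.eigh(np.cov(pts.T));print("pca",u[:,1])
a=atz(C,*(c-20*u[:,1]),.055);b=atz(C,*(c+20*u[:,1]),.055);print(np.arctan2(*(a-b)[1::-1]),np.arctan2(*(b-a)[1::-1]),np.linalg.norm(a-b))
g=cv2.cvtColor(im,6)
for r in(70,80,90,100,110,130,140,150):print(r,g[r,236:272])
E
```

```text
((252.0, 180.0), (38.0, 18.0), 90.0)
grip [ 0.4331 -0.068   0.058 ] [ 0.4316 -0.0693  0.05  ] yaw tool 0.7777
pca [0.0085 1.    ]
0.7836613660722288 -2.357931287517564 0.039389774973501525
70 [146 145 147 144 147 142 143 148 144 150 148 147 148 136 104  98 107 100
  81 148 143 141 155 145 149 151 155 153 152 153 149 154 148 156 152 154]
80 [104  96  97  99  96  97  99  99  98 100  93  79  99 110  98 123 154 115
 110 109 110  81  63  73  83 105 104 106 102 102 109 107 108 107 105 105]
90 [ 78  57  51  56  48  50  44  43  49  52  47  82 101 109 111 122 157 118
 109 103  99  75  39  51  48  54  50  50  54  53  49  45  60  57  53  96]
100 [ 93 100  99  96  94  98  98  95  95  96  96  81  97 105 112 120 154 118
 110 105  99  79  54  56  66 100  97  96  94  95  94  93  89  97  94  97]
110 [ 99  96 100  99  90  97  95  93  99  94 101  71  98 106 111 120 152 121
 113 105  95  75  57  52  92  96  92  93  94  94  94  94  92  93  92  98]
130 [ 94  98  91  92  95  98  95  91  94  93  94  78  95  77 108 117 145 120
 114 105  96  80  52  54  50  96  87  89  93 105 105 102  98  99 104  98]
140 [102 111 109 109 115 110 112 110 113 114  61  74 102 115 120 125 155 129
 117  99  90  55  58  54  56  57  61  65  58  64  58  52  56  71  67  65]
150 [ 93  90  92  90  81  82  86  81  85  51  46  45 106  90  77  86  91  94
  91  83  79  72  62  62  66  61  59  61  62  57  66  59  60  60  60  62]
```

Emit:
carry_out(moves=[50, -0.25, -0.07, -1, 0, 50, 0, 0, -3, 0, 50, 0, 0, -4, 0, 50, 0, 0, -4, 0, 50, 0, 0, -3, 0, 50, 0, 0, -2, 0, 50, 0, 0, -1, 0, 50, 0, 0, 0, 0, 50, 0, 0, 0, 0, 50, 0, 0, 0, 0], squeeze=40)

```text
clock: 29.05
position: [0.4322, -0.0697, 0.0288]
ee_rot: [0.001, 0.925, 0.379, 0.001]
contact_force: [0.4, -0.8, -0.3]
width: 0.0426
```

Emit:
carry_out(moves=[40, 0, 0, 0, 0, 32, 0, 0, 0, 0, 26, 0, 0, 0, 0, 22, 0, 0, 0, 0, 15, 0, 0, 0, 0, 10, 0, 0, 0, 0, 10, 0, 0, 0, 0, 10, 0, 0, 0, 0, 10, 0, 0, 0, 0, 10, 0, 0, 0, 0])

```text
clock: 30.05
position: [0.4313, -0.0693, 0.0279]
ee_rot: [0.0, 0.925, 0.379, 0.0]
contact_force: [-0.3, 0.2, 3.4]
width: 0.0173
```

Emit:
carry_out(moves=[10, 0, 0, 1, 0, 10, 0, 0, 2, 0, 10, 0, 0, 3, 0, 10, 0, 0, 3, 0, 10, 0, 0, 3, 0, 10, 2, 1.5, 0, 0.06, 10, 2.5, 1.8, 0, 0.08, 10, 2.5, 1.8, 0, 0.08, 10, 2.5, 1.8, 0, 0.08, 10, 2.5, 1.8, 0, 0.08])

```text
clock: 31.05
position: [0.5515, 0.0186, 0.1479]
ee_rot: [-0.0, 0.836, 0.549, -0.0]
contact_force: [0.3, -0.5, -2.0]
width: 0.0175
```

Emit:
carry_out(moves=[10, 2.5, 1.8, 0, 0.08, 10, 2.5, 1.8, 0, 0.08, 10, 1.8, 1.4, -1, 0.055, 10, 1, 0.9, -2, 0, 10, 0, 0, -2, 0, 10, 0, 0, -2, 0, 10, 0, 0, -1, 0, 10, 0, 0, 0, 0, 10, 0, 0, 0, 0, 10, 0, 0, 0, 0])

```text
clock: 32.05
position: [0.63, 0.0766, 0.0691]
ee_rot: [0.001, 0.774, 0.634, 0.001]
contact_force: [-0.7, -0.1, -1.5]
width: 0.0171
```

```bash
python3 - <<'E'
from h import *
np.set_printoptions(precision=4,suppress=True)
s=manip.get_state();q=s["ee_rot"]; print(s["position"],"yaw",2*np.arctan2(q[2],q[1]),s["width"],s["contact_force"])
C,im=snap("wrist","w9.png");snap("side","side9.png");snap("scene","scene9.png")
A=[.577,.2248,2.944]
def pt(l): c,s=np.cos(A[2]),np.sin(A[2]); return [A[0]+c*l[0]-s*l[1],A[1]+s*l[0]+c*l[1],l[2]]
y=2*np.arctan2(q[2],q[1]);d=np.array([np.cos(y),np.sin(y),0]);g=np.array(s["position"])+[0,0,.0191]
print("pred tip px",proj(C,g+d*.101),"collar",proj(C,g+d*.026))
print("staple top corners",proj(C,[pt([x,yy,.103]) for x in(-.096,-.064) for yy in(-.004,.004)]))
print("bar end",proj(C,[pt([-.137,yy,.07]) for yy in(-.015,.015)]))
b=cv2.imread("pics/side9.png")[110:200,180:300];c=cv2.imread("pics/scene9.png")[130:230,290:380]
f=lambda x,w,h:cv2.resize(x,(w,h),interpolation=cv2.INTER_CUBIC)
w=f(cv2.imread("pics/w9.png")[0:230,130:380],500,460); w=np.clip(w*1.3,0,255).astype(np.uint8)
cv2.imwrite("pics/v9.png",np.hstack([w,np.vstack([f(b,300,230),f(c,300,230)])]))
E
```

```text
[0.63   0.0766 0.0691] yaw 1.3726532109459357 0.017054075809313337 [-0.7409 -0.0618 -1.4728]
pred tip px [[251.4979  13.7501]] collar [[252.0677 216.1638]]
staple top corners [[ 305.6912 -157.9771]
 [ 304.3921 -121.1203]
 [ 186.8504 -158.0628]
 [ 188.6364 -121.1745]]
bar end [[ 406.857  -125.9211]
 [ 396.3105  -29.1015]]
```

View pics/v9.png

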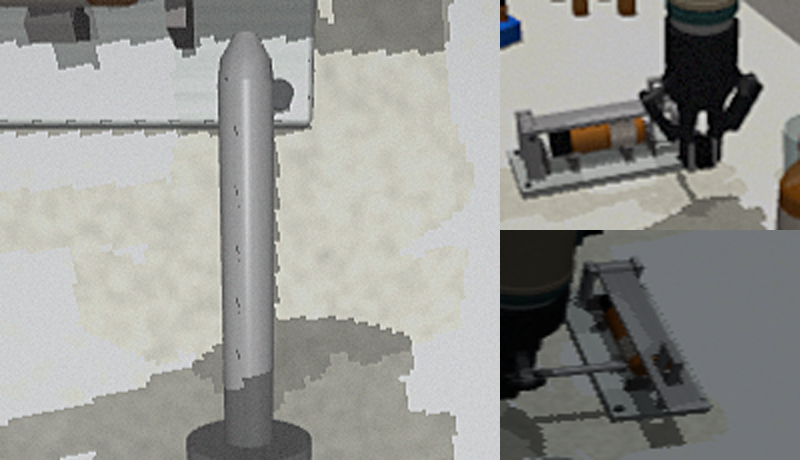

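```bash
python3 - <<'E'
from h import *
np.set_printoptions(precision=4,suppress=True)
C=cam("wrist");A=[.577,.2248,2.944]
c,s=np.cos(A[2]),np.sin(A[2])
L=lambda p:(c*(p[0]-A[0])+s*(p[1]-A[1]),-s*(p[0]-A[0])+c*(p[1]-A[1]))
print("corner(-.1,.042):",L(atz(C,286,63.8,.012)),"edge",L(atz(C,140,61.2,.012)))
S=manip.get_state();z=S["position"][2]+.0191
print("tip",L(atz(C,252.5,17.5,z)),"shaft base",L(atz(C,254,190,z)),"tcp",L(S["position"]),z,"hole",L(atz(C,271.5,47.5,.012)))
# scene check of tip
E
```

```text
corner(-.1,.042): (np.float64(-0.10047488809399374), np.float64(0.04264559308218619)) edge (np.float64(-0.015421863438696582), np.float64(0.041170489576942804))
tip (np.float64(-0.08122741613011339), np.float64(0.03509479391950821)) shaft base (np.float64(-0.08165939976631106), np.float64(0.09763852955802553)) tcp (np.float64(-0.08081868690756597), np.float64(0.1349267205830844)) 0.08796238738004011 hole (np.float64(-0.09188194616749554), np.float64(0.0339056868474014))
```

Emit:
carry_out(moves=[10, 0, 0, -0.5, 0, 10, 0, 0, -0.4, 0, 10, 0, 0, 0, 0, 10, 0.2, 1, 0, 0, 10, 0.2, 1, 0, 0, 10, 0.2, 1, 0, 0, 10, 0.2, 1, 0, 0, 10, 0.2, 1, 0, 0, 10, 0, 0, 0, 0, 10, 0, 0, 0, 0])

```text
clock: 33.2
position: [0.6391, 0.1271, 0.0587]
ee_rot: [0.0, 0.773, 0.634, -0.0]
contact_force: [0.0, -0.3, -0.6]
width: 0.0172
```

Emit:
carry_out(moves=[10, 0.2, 1, 0, 0, 10, 0.2, 1, 0, 0, 10, 0.2, 1, 0, 0, 10, 0.1, 0.5, 0, 0, 10, 0, 0, -0.1, 0, 10, 0, 0, -0.1, 0, 10, 0, 0, 0, 0, 10, 0, 0, 0, 0, 10, 0, 0, 0, 0, 10, 0, 0, 0, 0])

```text
clock: 34.2
position: [0.6462, 0.1615, 0.0568]
ee_rot: [0.0, 0.774, 0.634, 0.0]
contact_force: [-1.5, 0.1, -1.6]
width: 0.0177
```

Emit:
carry_out(moves=[10, 0.04, 0.2, 0, 0, 10, 0.04, 0.2, 0, 0, 10, 0, 0, 0, 0, 10, 0.02, 0.1, 0, 0, 10, 0, 0, 0, 0, 10, 0.02, 0.1, 0, 0, 10, 0, 0, 0, 0, 10, 0, 0, 0, 0, 10, 0, 0, 0, 0, 10, 0, 0, 0, 0])

```text
clock: 35.2
position: [0.6473, 0.1677, 0.0568]
ee_rot: [0.0, 0.774, 0.634, -0.0]
contact_force: [1.0, 0.0, -1.0]
width: 0.0172
```

Emit:
carry_out(moves=[10, 0.02, 0.1, 0, 0, 10, 0, 0, 0, 0, 10, 0.02, 0.1, 0, 0, 10, 0, 0, 0, 0, 10, 0.02, 0.1, 0, 0, 10, 0, 0, 0, 0, 10, 0, 0, 0, 0, 10, 0, 0, 0, 0, 10, 0, 0, 0, 0, 10, 0, 0, 0, 0])

```text
clock: 36.2
position: [0.6478, 0.1701, 0.0567]
ee_rot: [0.0, 0.774, 0.634, -0.0]
contact_force: [-0.9, -4.8, 1.5]
width: 0.0177
```

Emit:
carry_out(moves=[10, 0.01, 0.05, 0, 0, 10, 0, 0, -0.05, 0, 10, 0, 0, 0, 0, 22, 0, 0, 0, 0, 24, 0, 0, 0, 0, 27, 0, 0, 0, 0, 30, 0, 0, 0, 0, 36, 0, 0, 0, 0, 42, 0, 0, 0, 0, 48, 0, 0, 0, 0])

```text
clock: 37.2
position: [0.6481, 0.1713, 0.0563]
ee_rot: [0.0, 0.774, 0.634, 0.0]
contact_force: [-0.3, -0.4, 0.1]
width: 0.0413
```

Emit:
carry_out(moves=[48, 0, 0, 0, 0, 48, 0, 0, 1, 0, 48, 0, 0, 2, 0, 48, 0, 0, 3, 0, 48, 0, 0, 4, 0, 48, 0, -1, 4, 0, 48, -2, -2, 3, 0, 48, -2, -3, 0, 0, 48, -2, -3, 0, 0, 48, 0, 0, 0, 0])

```text
clock: 38.2
position: [0.5856, 0.0782, 0.2279]
ee_rot: [0.001, 0.774, 0.633, -0.001]
contact_force: [0.5, -0.1, 0.4]
width: 0.0411
```

```bash
python3 - <<'E'
from h import *
np.set_printoptions(precision=4,suppress=True)
s=manip.get_state();q=s["ee_rot"]; print(s["position"],"yaw",2*np.arctan2(q[2],q[1]),s["contact_force"])
C,im=snap("wrist","w10.png");S,im2=snap("scene","scene10.png");D,_=snap("side","side10.png")
A=[.577,.2248,2.944]
c,s_=np.cos(A[2]),np.sin(A[2])
def pt(l): return [A[0]+c*l[0]-s_*l[1],A[1]+s_*l[0]+c*l[1],l[2]]
L=lambda p:np.array((c*(p[0]-A[0])+s_*(p[1]-A[1]),-s_*(p[0]-A[0])+c*(p[1]-A[1])))
m=(im.max(2)<45).astype(np.uint8); n,l,st,ce=cv2.connectedComponentsWithStats(m)
for k in range(1,n):
    if st[k,4]>100: print(st[k],ce[k],L(atz(C,*ce[k],.083)))
print("pred grip",proj(C,pt([-.08,.041,.083])),"tip",proj(C,pt([-.08,-.06,.075])),"collar face",proj(C,pt([-.08,.015,.075])))
g=im.mean(2).astype(int)
u0,v0=proj(C,pt([-.08,-.06,.075]))[0].astype(int)
print(u0,v0)
for v in range(max(v0-10,0),v0+60,4): print(v,g[v,u0-14:u0+15:2])
a=cv2.absdiff(cv2.imread("pics/scene10.png"),cv2.imread("pics/scene0.png")).max(2)
for nme,u,v in(("bottle",260,235),("beaker",306,248),("short",156,234),("rack",165,245)): print(nme,a[v-8:v+8,u-8:u+8].mean())
E
```

```text
[0.5856 0.0782 0.2279] yaw 1.3699176467635679 [ 0.5051 -0.0619  0.4358]
[150  33  30  18 232] [162.4224  38.5948] [0.037  0.0219]
[292  35  26  52 737] [304.844   59.1031] [-0.0808  0.038 ]
[    0   238   512   146 36162] [255.2288 337.382 ] [-0.0384  0.319 ]
pred grip [[303.7652  62.9876]] tip [[307.5684 -76.7017]] collar face [[303.6167  30.6804]]
307 -76
bottle 2.26953125
beaker 4.18359375
short 2.65234375
rack 2.08984375
```

```bash
python3 - <<'E'
from h import *
im=cv2.imread("pics/w10.png");g=im.mean(2).astype(int);C=cam("wrist")
for u in(290,294,298,304,310,316,320):print(u,g[0:92:2,u])
A=[.577,.2248,2.944];c,s=np.cos(A[2]),np.sin(A[2])
pt=lambda l:[A[0]+c*l[0]-s*l[1],A[1]+s*l[0]+c*l[1],l[2]]
for n,l in dict(baredge=(-.08,.015,.07),baredge2=(-.12,.015,.07),collartop=(-.08,.015,.088),collarback=(-.08,.020,.088),blockfront=(-.08,.021,.086),blockback=(-.08,.061,.086),stapletop=(-.08,.004,.103)).items():print(n,proj(C,pt(l)).round(1))
E
```

```text
290 [152 154 153 143  50  52  50  45  51  43  73 149 147 142 145 118  53  62
  53  73  90  89  86  90  87  93  86 109 142  77  78  83  80  87  89  73
  84  92  93  89  98 101  99  96 100  93]
294 [136 133 141 133  44  41 137 157  83  92  86  94 148 142 130  82  92  94
  40  54  46  29  18  31  20  26  21  29  27  27  28  28  33  33  31  30
  40  35  39  32  29  38  34  34 106  96]
298 [136 133 137 129  62  88  87  85  86  90  79 151 152 151 120 101 103 101
  36  23  35  31  36  42  43  38  40  34  45  36  44  38  40  45  47  50
  49  45  53  45  50  54  45  28 106  96]
304 [134 132 141 128  53  72  69  66  74 102 101 110 108 107 134 134 140 105
  27  40  42  44  42  46  44  46  43  39  50  48  40  50  46  45  47  46
  48  45  42  45  44  37  45  39 100  97]
310 [133 131 138 127  59  67  67  70  69 109  99 100  96  97 124 120 123  94
  25  42  33  41  40  41  46  42  43  47  41  38  46  42  36  37  41  39
  38  33  46  41  42  46  39  45 152 143]
316 [133 130 137 127  66  35  48  50  51  52  52 141 138 136 100  98 103  99
  42  26  26  29  31  25  26  20  12  18  17  13  43  39  31  80  81 127
 127 122 173 166 167 165 159 147 148 151]
320 [131 131 132 126  42  53  47  52  49  44  44 140 141 135 127  67  77  79
  54  97  91  93  99  94  94 110 147 148 145 148 141 150 153 151 151 151
 148 149 144 151 148 153 151 148 147 148]
baredge [[300.   37.4]]
baredge2 [[346.6  37.3]]
collartop [[303.1  33.2]]
collarback [[302.8  40. ]]
blockfront [[302.4  41.8]]
blockback [[300.5  93.3]]
stapletop [[306.7  13. ]]
```

```bash
python3 - <<'E'
from rig import manip
print(manip.sign_off(), manip.get_state()["clock"])
E
```

```text
the job is handed in; nothing more can be done
the job is handed in; nothing more can be done
```

I handed the job in at about 38 s of the 72 s. The tube is in the cradle, the bar is down and the pin is home, with the gripper open and clear.

- **Tube:** I moved the long amber tube with a 25 N squeeze and set it in both V saddles with the cap at the hinge. The force reading was about 6 N upward as it touched. The picture afterwards showed it lying level.
- **Bar:** I pinched the bar by its tab and swung it down. The force showed no clear stop while I held it, so I pressed on the tab from above with shut fingers. They met it at 70 mm, which is the height of the closed bar's top. I did not read the force on the last 1.5 mm of that press.
- **Pin:** I pushed the pin through the loop from the robot's right until the collar resisted, with about 5 N of force. That was 1–2 mm past the worked-out home position. After I let go, the collar and grip in the wrist picture lined up with the staple as they should at home. The raw pixel positions were about 5 px off my model, but the staple was off by the same amount, so I took this as a camera offset.
- **Bystanders:** The picture patches around the short tube, bottle, beaker and rack hardly changed from the start.

My 12 viewable pictures were used up before the pin went in, so I checked its final position only by measuring pixels.

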